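# Roll down the cap strip on a tube rack

### The job

Take the hand roller out of its holster and roll it firmly along the raised cap strip in the middle row of the tube rack, starting at the end with the pull tab and ending at the other, until all six caps are fully home; push with the wheel only and never harder than about 25 N. Then stand the roller back upright in its holster, let go, and leave everything else on the bench where it is.

Things in the scene. Friction and masses are not known exactly. Their poses are not given: they have to be found in the camera images.
- roller: Loose hand roller, 0.36 kg, rigid, upright in its holster at first. Origin: centre of the underside of its rubber wheel; z up, x along the axle, rolls along y. Wheel 36 mm across, 30 mm wide, axle at z 18 mm, turns freely; steel fork 40 mm wide along x; steel flange 74 x 74 mm at z 46 to 50 mm; black grip block on top.
- roller_grip (a point): Point in the roller's black grip block, at z 85 mm of the roller. The block reaches from z 50 to 110 mm, 44 mm along the roller's x and 26 mm thick along its y: grasp it here from above, fingers closing along the roller's y. Axes as the roller's.
- wheel (a joint): Turn of the roller's wheel about its axle, rad, 0 at the start; no limits.
- holster: Fixed black square holster, 56 mm high, outside 62 x 62 mm, opening 50 x 50 mm, on a 110 x 110 x 6 mm foot. Origin: centre of its underside on the bench. The roller hangs in it by its flange on the rim: its origin is then on the holster's axis 10 mm above the bench, its x along the holster's x. Wheel and fork go in with 5 mm or more play on each side.
- rack: Fixed tube rack: clear holder 96 (x) x 150 (y) x 26 mm high with a white insert. Origin: centre of its underside. The strip to seat is the middle row, x = 0, along y. At x = +28 mm another strip, already seated, as high as this one when seated; at x = -28 mm open tubes, lower. The height-adjustable insert stands up to 8 mm above or below nominal and up to 0.03 rad out of level along y: unmeasured.
- strip_tab_end (a point): Point fixed to the rack at the NOMINAL top of the unseated cap 1, 43 mm above the rack's underside, rack y = +45 mm (true height differs, see rack). The strip is six joined caps, each 18 mm (x) x 17.4 mm (y), 18 mm apart along the rack's y; a pull tab sticks out of cap 1 towards +y. Seated, the tops are 4 mm lower.
- strip_far_end (a point): The same nominal point for cap 6, rack y = -45 mm. Each cap moves only under more than 6 N, then yields at about 3 mm/s per further newton, stops hard after 4 mm and stays put. Between caps the wheel bears on two, so start and end at the strip's outer edges. 14 to 20 N at about 20 mm/s seats them; more than 30 N damages the tubes.
- cap1 (a joint): How far cap 1 (tab end) has been pushed in, m: 0 standing proud, 0.004 fully home.
- cap2 (a joint): How far cap 2 has been pushed in, m: 0 standing proud, 0.004 fully home.
- cap3 (a joint): How far cap 3 has been pushed in, m: 0 standing proud, 0.004 fully home.
- cap4 (a joint): How far cap 4 has been pushed in, m: 0 standing proud, 0.004 fully home.
- cap5 (a joint): How far cap 5 has been pushed in, m: 0 standing proud, 0.004 fully home.
- cap6 (a joint): How far cap 6 (far end) has been pushed in, m: 0 standing proud, 0.004 fully home.
- pipette: Bystander, to be left alone: white hand pipette lying flat, 265 mm long along its y, 26 mm high. Origin: on its underside.
- tip_box: Bystander, to be left alone: yellow closed tip box, 122 x 87 x 53 mm high. Origin: on its underside.
- reagent: Bystander, to be left alone: white bottle with blue cap, 60 mm across, 130 mm high. Origin: on its underside.
- dish: Bystander, to be left alone: clear flat dish, 60 mm across, 14 mm high. Origin: on its underside.
- jar: Bystander, to be left alone: small amber jar with white lid, 36 mm across, 45 mm high. Origin: on its underside.
- marker: Bystander, to be left alone: black pen lying flat, 140 mm long along its y, 13 mm high. Origin: on its underside.
- tube_tray: Bystander, to be left alone: clear tray 100 x 130 mm with twelve pink tubes, 40 mm high. Origin: on its underside.
There are look-alikes about, which are no part of the job. Leave any red look-alike of the roller alone.

How it is judged (in metres and radians):
On the way, in this order (a step that is already met when the one before it is completed fails the run):
1. the roller is lifted out of its holster (z of roller in the frame of holster above 0.06 m), for 0.1 s.
2. rolling has begun at the tab end: cap 1 is pushed in by more than 2 mm while caps 5 and 6 still stand proud (value of joint cap1 above 0.002 m and value of joint each of cap5, cap6 below 0.002 m), for 0.1 s.
3. all six caps are home and the wheel has really rolled (turned more than 1.5 rad) (value of joint each of cap1, cap2, cap3, cap4, cap5, cap6 above 0.0032 m and (value of joint wheel above 1.5 rad or value of joint wheel below -1.5 rad)), for 0.1 s.
At the end, for the whole second after the job is handed in: All six caps are pushed in by more than 3.2 of their 4 mm, and the roller stands at rest and released in its holster: within 12 mm of the holster's axis, its origin less than 15 mm above the bench, upright within 0.08 rad (value of joint each of cap1, cap2, cap3, cap4, cap5, cap6 above 0.0032 m and horizontal distance between roller and holster below 0.012 m and z of roller in the frame of holster below 0.015 m and angle between roller's own z axis and vertical below 0.08 rad and linear speed of roller below 0.02 m/s); the robot touches nothing.
It fails at once if the roller presses on the rack with more than 30 N (contact force between roller and rack above 30 N).
It fails at once if the gripper or arm pushes on the rack itself (contact force between any of the fingers, the arm and rack above 2 N).
It fails at once if a bystander is moved by more than 20 mm (distance of any of pipette, tip_box, reagent, dish, jar, marker, tube_tray from where it was at the start of the episode above 0.02 m).
It also fails if it takes over 69 s, if anything falls off the work surface, if the arm or the gripper's body presses on something with over 40 N, if the wrist force passes 120 N, or if a joint passes its speed limit or range.

### The arm

A 6-joint arm with a two-finger parallel gripper is mounted at the origin on the work surface. World frame = base frame: x ahead of the robot, y to its left, z up, the work surface at z = 0. Lengths are in mm, angles in rad, forces in N, time in s.
With the tool pointing down it reaches from about 275 to 1000 mm from the base axis. Payload 8.4 kg.
Tool frame: the origin (TCP) lies at the very end of the fingers, on their centre line; the grasp point (between the pads) lies 19 mm behind it (r.tcp_to_grasp is the distance from the TCP to the grasp point, in mm); z points along the fingers, y is the line along which they close (so a half turn about z gives the same grasp; the last joint's range is limited). The gripper opens to 85 mm and grips with 20 to 120 N. Pads are 22 mm wide; open, the fingers measure 114 mm over their backs; the gripper's body (76 mm by 85 mm) begins 54 mm behind the grasp point. The pads swing forward as they close: fully open they stand 13 mm farther back than shut.
Start: joints at [-1.291, 0.353, 1.633, -0, 1.155, -0.002], TCP at [173.802, -600.351, 231.281] pointing down, gripper open.
Joint ranges: [-2.63, 2.63], [-0.92, 2.1], [0.06, 2.66], [-1.3, 4.44], [0, 2.69], [-3.02, 3.02]. Speed limits (rad/s): [2.22, 2.22, 2.79, 3.14, 3.14, 3.14].

### API

Orientations are given as [roll, pitch, yaw] about the fixed x, y, z axes, in that order (R = Rz(yaw) Ry(pitch) Rx(roll)).
In Python, from rig import r gives the robot as it stands. The module is installed in compiled form; this text tells all that it offers.
- The arm moves only by the tool play_rows, never from a script. Its argument "rows" is a list of rows, each an object with "dp": the shift along the tool's x, y, z in units of 40 mm (1.0 is 40 mm), a list of three; "turn": the turn, a rotation vector about the tool's x, y, z in units of 6 degrees (1.0 is 6 degrees), a list of three; "fingers": the closure, from 0 (fully open) to 1 (shut). In form: [{"dp": [tx, ty, tz], "turn": [wx, wy, wz], "fingers": fingers}, ...]. A call has 1 to 5 rows; each row shifts and turns the commanded pose from where the row before left it, along the tool's axes as they then stand; what a row does not reach is not made up. A row lasts 1/12 s, in which the tool goes at most 41.7 mm and 7.16 degrees, less where a joint would pass 70% of its speed; a pose out of reach is approached as far as the arm can. A call is refused whole if a number of a shift passes 1 or a number of a turn 1, either way. A call with a gripper value outside its range is refused whole. The fingers move at their own pace and stop on an object; "force" is the grip in N (left out, the last holds). Time passes only in rows, so rows that do not move let the fingers close. It gives the time, the measured TCP pose, the force, the opening and the grip force at its end, in the units of the state.
- r.sense(): the state, without advancing time (a new reading comes with each control period).
- r.grab_frame(name): name is "scene" or "top" or "wrist"; returns a dict with "pixels" (420x560x3 uint8, red, green, blue), "fx", "fy", "cx", "cy" (pixels), "pose" (4x4, takes a point from camera to world coordinates). Camera axes: x right, y down, z forward; pixel columns grow to the right and rows downward; lengths in mm; the calibration is good to about 2 mm. A picture is of the moment at which its call begins. There is no depth.
- r.sign_off(): hands the job in; it is judged then, once.
The state is a dict: "clock": time; "qpos": joint angles; "qvel": joint speeds; "joint_efforts": joint torques, N m; "eef_pos": TCP position; "tcp_rot": TCP orientation; "contact_force": force on the tool from outside, world axes, zero at the start; "wrist_torque": the same for the moment, N m; "opening": opening from 0.0 (shut) to 1.0 (fully open); "grasp_force": force on a finger pad.
Only numpy, scipy, OpenCV 4.12 (cv2) and the standard library are available. Lean on these libraries where they do the work, as an engineer would, in place of code of your own. Each camera call takes 0.05 s, during which the arm holds its last target. There are 200 camera calls.

## Working session

There is one attempt and no reset: what is moved stays moved. The work goes in short steps, Python scripts to look and compute and a tool call to move; the robot and the scene stay as the last step left them, time stands still between calls to the robot, and variables do not carry over. Pictures are saved under pics/ and viewed, at most 10 in all, crops included, and the job is handed in when it is done.

Besides the shell and the picture viewer there is one more tool, called as name(argument=value, ...) on one line, values as JSON. play_rows: Moves the arm, as the interface text tells. Its arguments: {"type":"object","properties":{"rows":{"type":"array"},"force":{"type":"number"}},"required":["rows"]}

```bash
mkdir -p pics
cat > h.py <<'E'
import numpy as np, cv2
from rig import r
def save(name,fn,crop=None,scale=1):
    f=r.grab_frame(name); np.savez('pics/'+fn+'.npz',**f)
    im=f['pixels'][:,:,::-1]
    if crop: im=im[crop[1]:crop[3],crop[0]:crop[2]]
    im=cv2.resize(im,None,fx=scale,fy=scale,interpolation=cv2.INTER_CUBIC)
    cv2.imwrite('pics/'+fn+'.png',im); return f
def ray(f,u,v,z):
    P=f['pose'];d=P[:3,:3]@np.array([(u-f['cx'])/f['fx'],(v-f['cy'])/f['fy'],1]);o=P[:3,3]
    return o+d*(z-o[2])/d[2]
def proj(f,p):
    P=np.array(f['pose']);c=P[:3,:3].T@(np.array(p)-P[:3,3]);return f['fx']*c[0]/c[2]+f['cx'],f['fy']*c[1]/c[2]+f['cy']
E
python3 - <<'E'
from h import *
f=save('top','top1',scale=1.4);g=save('scene','sc1',scale=1.4)
print(f['pose'],f['fx'],g['pose'][:3,3]);print(r.sense(),r.tcp_to_grasp)
E
```

```text
[[ 1.02666423e-02 -9.94027872e-01  1.08642471e-01  4.42356365e+02]
 [-9.99900984e-01 -1.12510598e-02 -8.45195584e-03  1.93241868e+01]
 [ 9.62382261e-03 -1.08544940e-01 -9.94044958e-01  1.48346006e+03]
 [ 0.00000000e+00  0.00000000e+00  0.00000000e+00  1.00000000e+00]] 473.26395141357574 [1273.97856398 -259.92019406  822.5082948 ]
{'clock': 0.1, 'qpos': array([-1.29139745e+00,  3.53599613e-01,  1.63406938e+00, -3.78021887e-05,
        1.15521525e+00, -2.39909107e-03]), 'qvel': array([ 0.00122928, -0.00332226, -0.00294713, -0.00110675,  0.00102577,
        0.00116242]), 'joint_efforts': array([ 9.91592242e-04, -6.06355834e+01, -3.42819035e+01,  1.45603753e-04,
        4.07333122e-03, -2.04674473e-05]), 'eef_pos': array([ 173.66985666, -599.92856794,  230.61970289]), 'tcp_rot': array([-3.14030098e+00,  3.14660525e-05,  2.81813273e-01]), 'contact_force': array([ 1.07285946, -0.2642002 , -1.27883454]), 'wrist_torque': array([-0.01833725, -0.00060487,  0.04907773]), 'grasp_force': 0.0, 'opening': 1.0018441041274457} 18.700000000000003
```

View pics/top1.png

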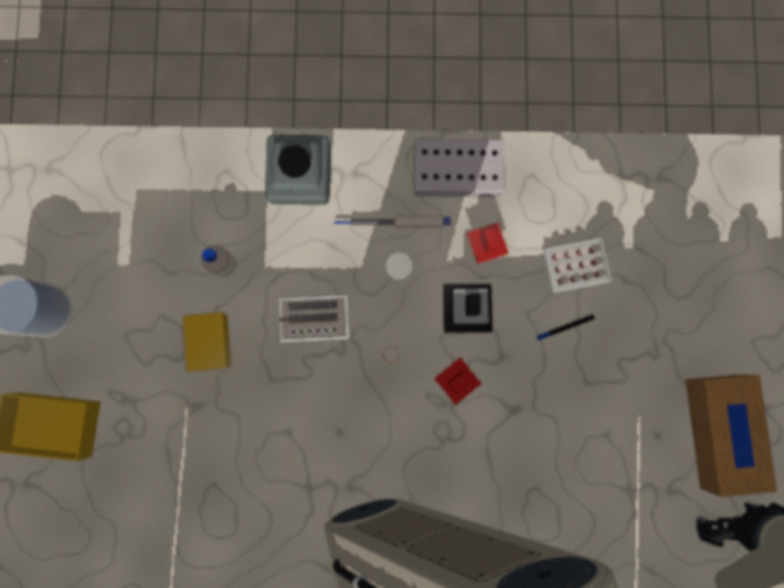

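View pics/sc1.png

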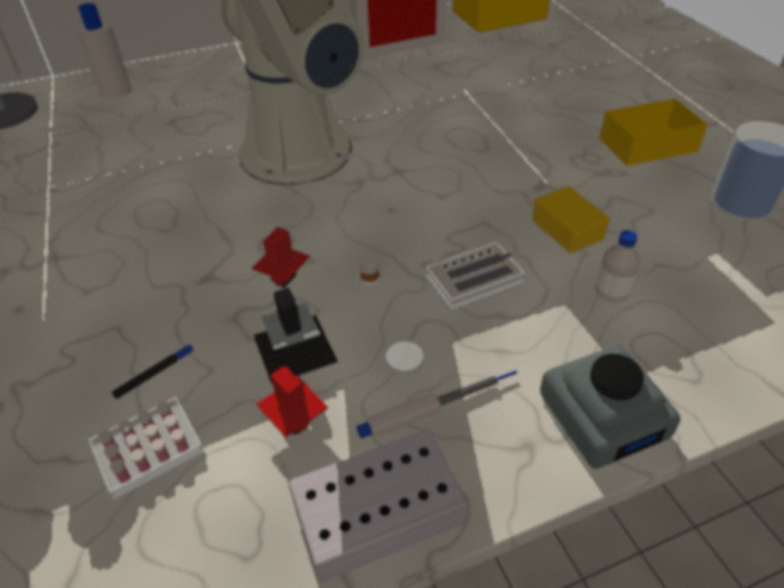

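The first view shows three candidates: the black-grip roller in the black holster at top (472,308), and red look-alikes at (487,243) and (458,381). I choose the black one. The rack is at (314,318), with its tab to the left (world +y) at (280,318). Next is a close crop of both.

Run:
```python
import numpy as np,cv2
f=np.load('pics/top1.npz');im=f['pixels'][:,:,::-1]
a=im[200:255,190:260];b=im[195:245,308:360]
a=cv2.resize(a,(700,550)[:2],interpolation=cv2.INTER_CUBIC);a=cv2.resize(im[205:250,190:260],(420,270),interpolation=cv2.INTER_CUBIC)
b=cv2.resize(im[198:243,312:357],(270,270),interpolation=cv2.INTER_CUBIC)
cv2.imwrite('pics/crop1.png',np.hstack([a,b]))
```

```text
(no output)
```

View pics/crop1.png

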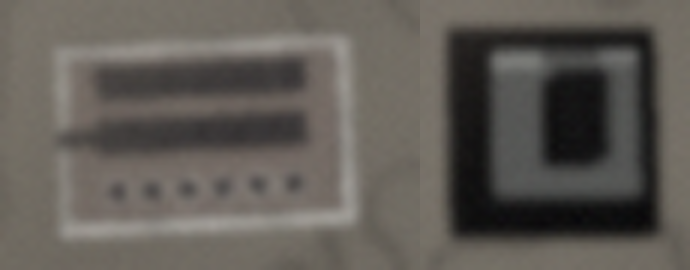

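The crop confirms the black roller: its foot spans (450,30)–(657,235), the grip is at (547,72)–(607,165), long along world x. The tab is on the left of the middle strip, which spans (98,135)–(305,128).

Run:
```python
from h import *
f=dict(np.load('pics/top1.npz'))
R=lambda u,v,z:ray(f,312+(u-420)/6-.5+.083,198+v/6-.5+.083,z).round(1)[:2]
K=lambda u,v,z:ray(f,190+u/6-.42,205+v/6-.42,z).round(1)[:2]
print('foot',[R(*p,6) for p in [(450,30),(657,30),(657,235),(450,235)]])
print('foot c',R(553.5,132.5,6),'flange',R(566.5,123,60),'grip',R(577,118,120))
print('rack',[K(*p,26) for p in [(55,45),(352,36),(357,222),(62,237)]],'c',K(206.5,135,26))
print('strip ends',K(98,133,43),K(305,127,43), 'other',K(98,81,39),K(305,75,39))
s=r.sense();print(s['qpos'])
```

```text
foot [array([ 618.3, -109.1]), array([ 619.6, -217.8]), array([ 512.1, -217.2]), array([ 510.9, -109.3])]
foot c [ 565.  -163.3] flange [ 565.4 -163.2] grip [ 562.7 -160.6]
rack [array([582.2, 256.8]), array([588.6, 104.1]), array([493. ,  99.9]), array([483.7, 250.4])] c [536.7 177.9]
strip ends [536. 231.] [540.2 126.2] other [562.8 232.3] [567. 127.]
[-1.29139745e+00  3.53599613e-01  1.63406938e+00 -3.78021887e-05
  1.15521525e+00 -2.39909107e-03]
```

play_rows(rows=[{"dp": [0,0,0],"turn": [0,0,0.9],"fingers": 0},{"dp": [0,0,0],"turn": [0,0,0.9],"fingers": 0},{"dp": [0,0,0],"turn": [0,0,0.9],"fingers": 0}], force=100)

```text
clock: 0.35
eef_pos: [173.7, -600.1, 230.8]
tcp_rot: [-3.141, 0.0, -0.006]
contact_force: [0.3, 0.6, 0.6]
opening: 1.0
grasp_force: 0.0
```

play_rows(rows=[{"dp": [0.65,-0.73,0],"turn": [0,0,0],"fingers": 0},{"dp": [0.65,-0.73,0],"turn": [0,0,0],"fingers": 0},{"dp": [0.65,-0.73,0],"turn": [0,0,0],"fingers": 0},{"dp": [0.65,-0.73,0],"turn": [0,0,0],"fingers": 0},{"dp": [0.65,-0.73,0],"turn": [0,0,0],"fingers": 0}])

```text
clock: 0.77
eef_pos: [304.6, -452.8, 231.0]
tcp_rot: [-3.141, 0.0, -0.002]
contact_force: [0.4, -0.7, -0.5]
opening: 1.003
grasp_force: 0.0
```

play_rows(rows=[{"dp": [0.65,-0.73,0],"turn": [0,0,0],"fingers": 0},{"dp": [0.65,-0.73,0],"turn": [0,0,0],"fingers": 0},{"dp": [0.65,-0.73,0],"turn": [0,0,0],"fingers": 0},{"dp": [0.65,-0.73,0],"turn": [0,0,0],"fingers": 0},{"dp": [0.65,-0.73,0],"turn": [0,0,0],"fingers": 0}])

```text
clock: 1.18
eef_pos: [434.9, -306.9, 231.1]
tcp_rot: [-3.141, 0.0, -0.001]
contact_force: [0.6, -0.2, -0.2]
opening: 1.0
grasp_force: 0.0
```

play_rows(rows=[{"dp": [0.65,-0.72,0],"turn": [0,0,0],"fingers": 0},{"dp": [0.65,-0.72,0],"turn": [0,0,0],"fingers": 0},{"dp": [0.65,-0.72,0],"turn": [0,0,0],"fingers": 0},{"dp": [0.65,-0.72,0],"turn": [0,0,0],"fingers": 0},{"dp": [0.65,-0.72,0],"turn": [0,0,0],"fingers": 0}])

```text
clock: 1.6
eef_pos: [565.1, -162.9, 231.1]
tcp_rot: [-3.142, 0.0, -0.001]
contact_force: [1.3, -0.3, -0.6]
opening: 0.998
grasp_force: 0.0
```

Run:
```python
from h import *
f=save('wrist','w1',scale=1.4);print(f['pose'].round(3),f['fx'],r.sense()['eef_pos'])
```

```text
[[-1.00000e-03 -9.50000e-01 -3.14000e-01  6.46392e+02]
 [-1.00000e+00  1.00000e-03  0.00000e+00 -1.62128e+02]
 [ 0.00000e+00  3.14000e-01 -9.50000e-01  3.73658e+02]
 [ 0.00000e+00  0.00000e+00  0.00000e+00  1.00000e+00]] 301.27718453695866 [ 569.44763209 -158.44243454  231.237472  ]
```

View pics/w1.png

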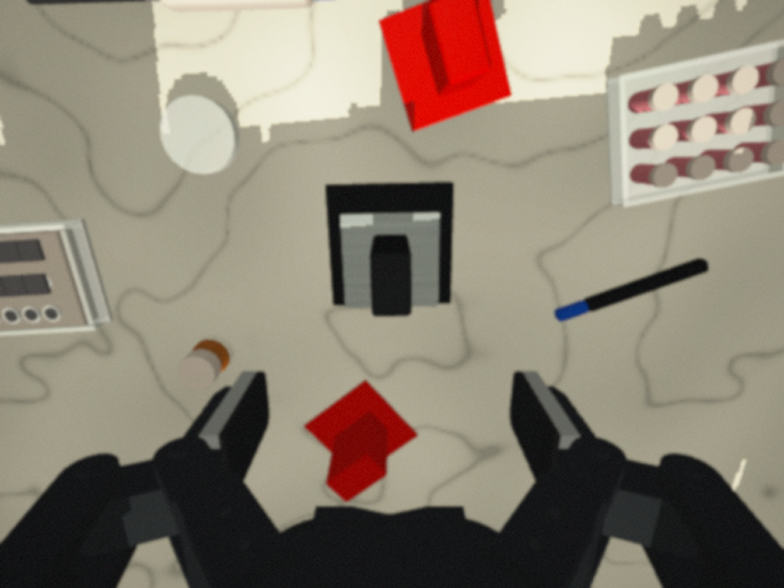

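Run:
```python
from h import *
f=dict(np.load('pics/w1.npz'))
Q=lambda u,v,z:ray(f,u/1.4,v/1.4,z).round(1)[:2]
print('grip top',[Q(*p,120) for p in [(371,253),(411,253),(411,315),(371,315)]])
print('flange',[Q(*p,60) for p in [(340,213),(441,212),(440,304),(344,304)]])
print('foot far',[Q(*p,6) for p in [(327,184),(453,183)]])
a=f['pixels'][150:240,220:340,::-1]
cv2.imwrite('pics/w1c.png',cv2.resize(a,None,fx=6,fy=6,interpolation=cv2.INTER_CUBIC));print(r.sense()['eef_pos'])
```

```text
grip top [array([ 587.2, -151.1]), array([ 587.2, -175.7]), array([ 546.3, -176.3]), array([ 546.3, -150.5])]
flange [array([ 603.5, -126. ]), array([ 604.1, -200.5]), array([ 531.9, -202.5]), array([ 532. , -126.5])]
foot far [array([ 620.4, -109.7]), array([ 621.2, -216.4])]
[ 569.44763209 -158.44243454  231.237472  ]
```

View pics/w1c.png

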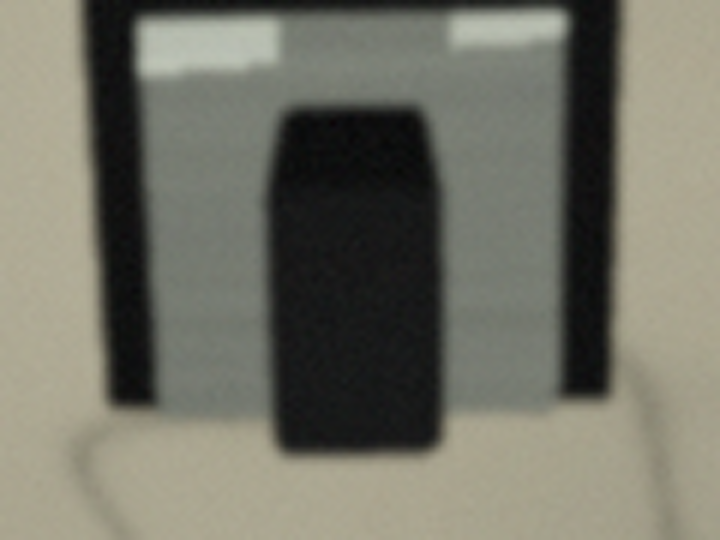

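play_rows(rows=[{"dp": [0,0,0.5],"turn": [0,0,-0.15],"fingers": 0},{"dp": [0,0,0.5],"turn": [0,0,0],"fingers": 0},{"dp": [0,0,0],"turn": [0,0,0],"fingers": 0},{"dp": [0,0,0],"turn": [0,0,0],"fingers": 0}])

```text
clock: 1.98
eef_pos: [563.3, -164.4, 190.4]
tcp_rot: [-3.141, 0.003, 0.015]
contact_force: [-0.0, -0.5, 0.8]
opening: 1.002
grasp_force: 0.0
```

play_rows(rows=[{"dp": [0.08,-0.03,0.8],"turn": [0,0,0],"fingers": 0},{"dp": [0,0,0.8],"turn": [0,0,0],"fingers": 0},{"dp": [0,0,0.8],"turn": [0,0,0],"fingers": 0},{"dp": [0,0,0.46],"turn": [0,0,0],"fingers": 0},{"dp": [0,0,0],"turn": [0,0,0],"fingers": 0}])

```text
clock: 2.4
eef_pos: [565.3, -163.3, 74.2]
tcp_rot: [-3.14, 0.005, 0.014]
contact_force: [-0.2, -0.0, -0.2]
opening: 0.998
grasp_force: 0.0
```

play_rows(rows=[{"dp": [0,0,0],"turn": [0,0,0],"fingers": 1},{"dp": [0,0,0],"turn": [0,0,0],"fingers": 1},{"dp": [0,0,0],"turn": [0,0,0],"fingers": 1},{"dp": [0,0,0],"turn": [0,0,0],"fingers": 1},{"dp": [0,0,0],"turn": [0,0,0],"fingers": 1}], force=100)

```text
clock: 2.82
eef_pos: [568.2, -163.8, 78.2]
tcp_rot: [3.141, -0.002, 0.015]
contact_force: [-1.0, -5.9, 19.5]
opening: 0.302
grasp_force: 22.3
```

play_rows(rows=[{"dp": [0,0,0],"turn": [0,0,0],"fingers": 1},{"dp": [0,0,0],"turn": [0,0,0],"fingers": 1},{"dp": [0,0,0],"turn": [0,0,0],"fingers": 1},{"dp": [0,0,0],"turn": [0,0,0],"fingers": 1},{"dp": [0,0,0],"turn": [0,0,0],"fingers": 1}])

```text
clock: 3.23
eef_pos: [568.4, -163.8, 78.5]
tcp_rot: [3.141, -0.002, 0.015]
contact_force: [-0.8, -1.3, 7.7]
opening: 0.293
grasp_force: 99.2
```

play_rows(rows=[{"dp": [0,0,-0.2],"turn": [0,0,0],"fingers": 1},{"dp": [0,0,-0.4],"turn": [0,0,0],"fingers": 1},{"dp": [0,0,-0.6],"turn": [0,0,0],"fingers": 1},{"dp": [0,0,-0.6],"turn": [0,0,0],"fingers": 1},{"dp": [0,0,-0.6],"turn": [0,0,0],"fingers": 1}])

```text
clock: 3.65
eef_pos: [566.7, -163.2, 174.0]
tcp_rot: [-3.141, 0.001, 0.015]
contact_force: [0.7, -0.0, -4.2]
opening: 0.294
grasp_force: 98.4
```

play_rows(rows=[{"dp": [0,0,-0.4],"turn": [0,0,0],"fingers": 1},{"dp": [0,0,-0.2],"turn": [0,0,0],"fingers": 1},{"dp": [0,0,0],"turn": [0,0,0],"fingers": 1},{"dp": [0,0,0],"turn": [0,0,0],"fingers": 1},{"dp": [0,0,0],"turn": [0,0,0],"fingers": 1}])

```text
clock: 4.07
eef_pos: [566.5, -163.2, 195.6]
tcp_rot: [-3.141, 0.002, 0.015]
contact_force: [0.1, -0.7, -4.4]
opening: 0.295
grasp_force: 98.6
```

play_rows(rows=[{"dp": [-0.06,-0.5,0],"turn": [0,0,-0.1],"fingers": 1},{"dp": [-0.06,-0.9,0],"turn": [0,0,-0.1],"fingers": 1},{"dp": [-0.06,-0.9,0],"turn": [0,0,-0.1],"fingers": 1},{"dp": [-0.06,-0.9,0],"turn": [0,0,0],"fingers": 1},{"dp": [-0.06,-0.9,0],"turn": [0,0,0],"fingers": 1}])

```text
clock: 4.48
eef_pos: [548.3, 1.4, 195.3]
tcp_rot: [-3.141, 0.003, 0.046]
contact_force: [1.3, 0.4, -4.4]
opening: 0.292
grasp_force: 99.0
```

play_rows(rows=[{"dp": [-0.06,-0.9,0],"turn": [0,0,0],"fingers": 1},{"dp": [-0.06,-0.9,0],"turn": [0,0,0],"fingers": 1},{"dp": [-0.06,-0.9,0],"turn": [0,0,0],"fingers": 1},{"dp": [-0.06,-0.9,0],"turn": [0,0,0],"fingers": 1},{"dp": [-0.06,-0.9,0],"turn": [0,0,0],"fingers": 1}])

```text
clock: 4.9
eef_pos: [528.0, 180.7, 195.4]
tcp_rot: [3.141, 0.002, 0.046]
contact_force: [1.4, -0.6, -3.6]
opening: 0.292
grasp_force: 99.0
```

play_rows(rows=[{"dp": [0,-0.9,0],"turn": [0,0,0],"fingers": 1},{"dp": [0,-0.6,0],"turn": [0,0,0],"fingers": 1},{"dp": [0,-0.3,0],"turn": [0,0,0],"fingers": 1},{"dp": [0,0,0],"turn": [0,0,0],"fingers": 1},{"dp": [0,0,0],"turn": [0,0,0],"fingers": 1}])

```text
clock: 5.32
eef_pos: [525.2, 250.9, 195.7]
tcp_rot: [3.14, 0.002, 0.048]
contact_force: [0.0, -0.9, -4.3]
opening: 0.289
grasp_force: 99.2
```

Run:
```python
from h import *
f=save('wrist','w2',scale=1.4);print(r.sense()['eef_pos'],f['pose'][:3,3])
```

```text
[525.43737428 250.18719869 195.88171481] [606.74027379 255.76671669 338.13732302]
```

View pics/w2.png

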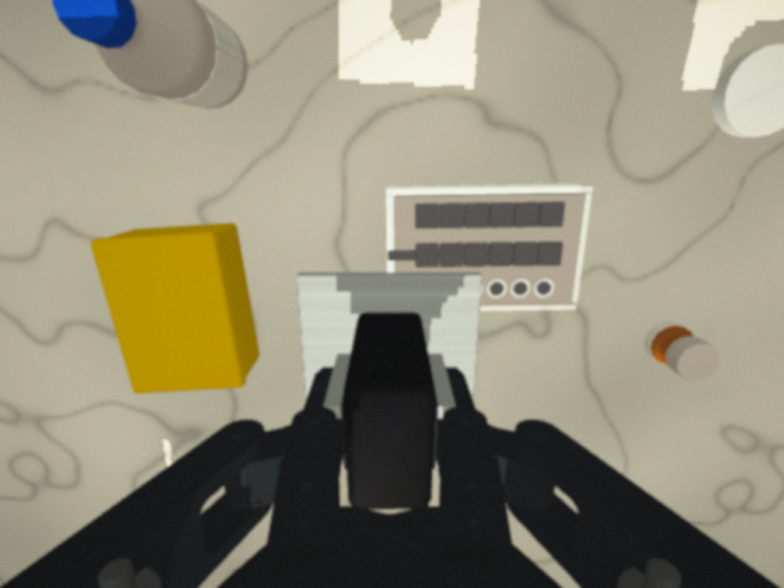

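The rack is clear in this view: the rim corners are at (387,188), (592,186) and (576,309). The middle strip runs from (415,255) to (562,253), with the tab on the left at (390,255).

Run:
```python
from h import *
f=dict(np.load('pics/w2.npz'))
a=f['pixels'][125:230,270:430,::-1]
cv2.imwrite('pics/w2c.png',cv2.resize(a,None,fx=5,fy=5,interpolation=cv2.INTER_CUBIC))
```

```text
(no output)
```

View pics/w2c.png

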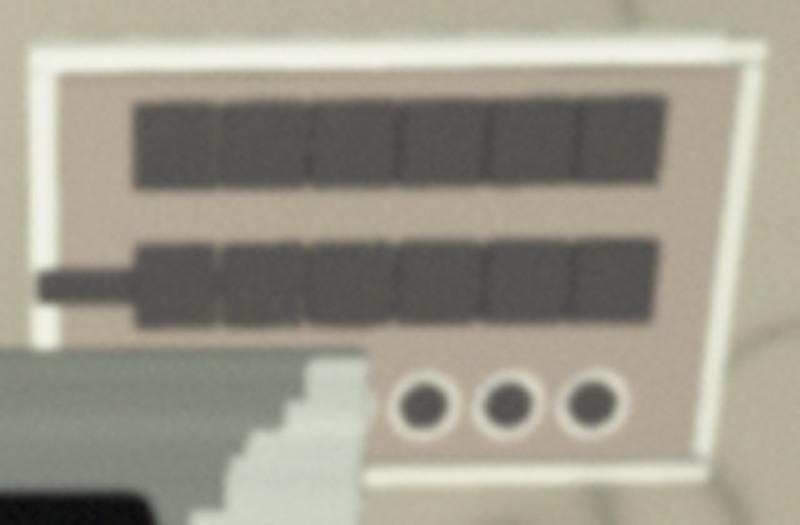

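Run:
```python
from h import *
f=dict(np.load('pics/w2.npz'))
Q=lambda u,v,z:ray(f,270+u/5-.4,125+v/5-.4,z).round(1)[:2]
c=[Q(*p,26) for p in [(30,42),(768,38),(708,485)]];print('rim TL TR BR',c,'centre',(c[0]+c[2])/2,'yaw',-(c[0]-c[1])[0]/(c[0]-c[1])[1],(c[1]-c[2])[1]/(c[1]-c[2])[0])
for z in (35,43,51):
  print(z,'mid',Q(135,286,z),Q(655,280,z),'other z-4',Q(134,146,z-4),Q(664,140,z-4))
print('holes',Q(424,405,30),Q(592,403,30), r.sense()['qpos'])
```

```text
rim TL TR BR [array([582.6, 256.4]), array([590.4, 107.7]), array([494.2, 101.8])] centre [538.4 179.1] yaw 0.05245460659045027 0.061330561330561396
35 mid [535.4 232.5] [541.7 125.6] other z-4 [563.5 234.4] [569.8 127.2]
43 mid [537.3 233.1] [543.4 129. ] other z-4 [564.6 234.9] [570.7 130.5]
51 mid [539.2 233.7] [545.2 132.5] other z-4 [565.7 235.5] [571.7 133.9]
holes [511.  168.3] [513.1 132.2] [ 4.42143248e-01  3.24246420e-01  1.76041419e+00 -6.50956231e-04
  1.05909428e+00  1.96671891e+00]
```

Run:
```python
from h import *
f=dict(np.load('pics/w2.npz'))
Q=lambda u,v,z:ray(f,u/1.4,v/1.4,z).round(1)[:2]
a,b=Q(299,273,177),Q(480,273,177);n=np.array([np.cos(.048),np.sin(.048)])
print(a,b,np.linalg.norm(a-b),'flange centre',(a+b)/2-37*n)
```

```text
[559.2 289. ] [562.5 217.2] 71.87579564777006 flange centre [523.89261582 251.32468191]
```

play_rows(rows=[{"dp": [0.13,0.26,0.3],"turn": [0,0,-0.1],"fingers": 1},{"dp": [0.135,0.26,0.5],"turn": [0,0,0],"fingers": 1},{"dp": [0,0,0.6],"turn": [0,0,0],"fingers": 1},{"dp": [0,0,0.3],"turn": [0,0,0],"fingers": 1},{"dp": [0,0,0.1],"turn": [0,0,0],"fingers": 1}])

```text
clock: 5.78
eef_pos: [536.2, 228.9, 122.5]
tcp_rot: [3.14, 0.004, 0.055]
contact_force: [-0.6, -0.7, -3.4]
opening: 0.296
grasp_force: 99.4
```

play_rows(rows=[{"dp": [0,0,0],"turn": [0,0,0],"fingers": 1},{"dp": [0,0,0],"turn": [0,0,0],"fingers": 1},{"dp": [0,0,0],"turn": [0,0,0],"fingers": 1}])

```text
clock: 6.03
eef_pos: [538.4, 231.3, 126.1]
tcp_rot: [-3.141, -0.002, 0.057]
contact_force: [-0.5, -0.2, -3.9]
opening: 0.295
grasp_force: 99.4
```

play_rows(rows=[{"dp": [0,0,0.02],"turn": [0,0,0],"fingers": 1},{"dp": [0,0,0.02],"turn": [0,0,0],"fingers": 1},{"dp": [0,0,0.02],"turn": [0,0,0],"fingers": 1},{"dp": [0,0,0.02],"turn": [0,0,0],"fingers": 1},{"dp": [0,0,0.02],"turn": [0,0,0],"fingers": 1}])

```text
clock: 6.45
eef_pos: [537.6, 231.0, 120.9]
tcp_rot: [-3.142, -0.0, 0.057]
contact_force: [-0.5, -0.3, -4.7]
opening: 0.293
grasp_force: 99.4
```

play_rows(rows=[{"dp": [0,0,0.02],"turn": [0,0,0],"fingers": 1},{"dp": [0,0,0.02],"turn": [0,0,0],"fingers": 1},{"dp": [0,0,0.02],"turn": [0,0,0],"fingers": 1},{"dp": [0,0,0.02],"turn": [0,0,0],"fingers": 1},{"dp": [0,0,0.02],"turn": [0,0,0],"fingers": 1}])

```text
clock: 6.87
eef_pos: [537.6, 231.0, 116.8]
tcp_rot: [-3.142, 0.0, 0.057]
contact_force: [1.0, 0.1, -3.2]
opening: 0.289
grasp_force: 99.4
```

play_rows(rows=[{"dp": [-0.015,0.04,0.02],"turn": [0,0,0],"fingers": 1},{"dp": [0,0,0.02],"turn": [0,0,0],"fingers": 1},{"dp": [0,0,0.02],"turn": [0,0,0],"fingers": 1},{"dp": [0,0,0.02],"turn": [0,0,0],"fingers": 1},{"dp": [0,0,0.02],"turn": [0,0,0],"fingers": 1}])

```text
clock: 7.28
eef_pos: [537.1, 229.3, 112.8]
tcp_rot: [-3.142, -0.0, 0.057]
contact_force: [0.1, -0.5, -4.4]
opening: 0.29
grasp_force: 99.4
```

play_rows(rows=[{"dp": [0,0,0.02],"turn": [0,0,0],"fingers": 1},{"dp": [0,0,0.02],"turn": [0,0,0],"fingers": 1},{"dp": [0,0,0.02],"turn": [0,0,0],"fingers": 1},{"dp": [0,0,0.02],"turn": [0,0,0],"fingers": 1},{"dp": [0,0,0.02],"turn": [0,0,0],"fingers": 1}])

```text
clock: 7.7
eef_pos: [537.1, 229.4, 108.8]
tcp_rot: [-3.142, -0.0, 0.057]
contact_force: [-1.0, -0.3, -3.3]
opening: 0.289
grasp_force: 99.4
```

play_rows(rows=[{"dp": [0,0,0.02],"turn": [0,0,0],"fingers": 1},{"dp": [0,0,0.02],"turn": [0,0,0],"fingers": 1},{"dp": [0,0,0.02],"turn": [0,0,0],"fingers": 1},{"dp": [0,0,0.02],"turn": [0,0,0],"fingers": 1},{"dp": [0,0,0.02],"turn": [0,0,0],"fingers": 1}])

```text
clock: 8.12
eef_pos: [537.2, 229.4, 104.9]
tcp_rot: [-3.141, -0.0, 0.057]
contact_force: [-1.0, 0.7, 2.9]
opening: 0.29
grasp_force: 99.7
```

play_rows(rows=[{"dp": [0,0,0.02],"turn": [0,0,0],"fingers": 1},{"dp": [0,0,0.02],"turn": [0,0,0],"fingers": 1},{"dp": [0,0,0.015],"turn": [0,0,0],"fingers": 1}])

```text
clock: 8.37
eef_pos: [537.4, 229.5, 103.2]
tcp_rot: [-3.141, -0.001, 0.057]
contact_force: [-1.6, 0.9, 4.4]
opening: 0.286
grasp_force: 100.0
```

play_rows(rows=[{"dp": [0,0,0.02],"turn": [0,0,0],"fingers": 1},{"dp": [0,0,0.02],"turn": [0,0,0],"fingers": 1},{"dp": [0,0,0.01],"turn": [0,0,0],"fingers": 1}])

```text
clock: 8.62
eef_pos: [537.3, 229.4, 100.9]
tcp_rot: [-3.141, -0.0, 0.057]
contact_force: [-0.9, 0.4, 2.9]
opening: 0.292
grasp_force: 100.0
```

play_rows(rows=[{"dp": [0,0,0.015],"turn": [0,0,0],"fingers": 1},{"dp": [0,0,0.01],"turn": [0,0,0],"fingers": 1},{"dp": [0,0,0],"turn": [0,0,0],"fingers": 1}])

```text
clock: 8.87
eef_pos: [537.6, 229.6, 100.6]
tcp_rot: [-3.141, -0.001, 0.057]
contact_force: [-2.8, -0.8, 11.8]
opening: 0.294
grasp_force: 101.2
```

play_rows(rows=[{"dp": [0,0.02,0],"turn": [0,0,0],"fingers": 1},{"dp": [0,0.04,0],"turn": [0,0,0],"fingers": 1},{"dp": [0,0.04,0],"turn": [0,0,0],"fingers": 1},{"dp": [0,0.04,0],"turn": [0,0,0],"fingers": 1}])

```text
clock: 9.2
eef_pos: [537.9, 224.6, 100.7]
tcp_rot: [-3.14, -0.001, 0.056]
contact_force: [-4.0, 5.3, 11.9]
opening: 0.293
grasp_force: 101.3
```

play_rows(rows=[{"dp": [0,0.04,0],"turn": [0,0,0],"fingers": 1},{"dp": [0,0.04,0],"turn": [0,0,0],"fingers": 1},{"dp": [0,0.04,0],"turn": [0,0,0],"fingers": 1},{"dp": [0,0.04,0],"turn": [0,0,0],"fingers": 1}])

```text
clock: 9.53
eef_pos: [538.4, 218.6, 100.8]
tcp_rot: [-3.139, -0.002, 0.056]
contact_force: [-4.1, 2.9, 12.3]
opening: 0.294
grasp_force: 101.4
```

play_rows(rows=[{"dp": [0,0.04,0],"turn": [0,0,0],"fingers": 1},{"dp": [0,0.04,0],"turn": [0,0,0],"fingers": 1},{"dp": [0,0.04,0],"turn": [0,0,0],"fingers": 1},{"dp": [0,0.04,0],"turn": [0,0,0],"fingers": 1}])

```text
clock: 9.87
eef_pos: [538.9, 211.4, 100.8]
tcp_rot: [-3.141, -0.002, 0.057]
contact_force: [-3.5, -0.5, 13.1]
opening: 0.29
grasp_force: 101.5
```

play_rows(rows=[{"dp": [0,0.04,0],"turn": [0,0,0],"fingers": 1},{"dp": [0,0.04,0],"turn": [0,0,0],"fingers": 1},{"dp": [0,0.04,0],"turn": [0,0,0],"fingers": 1},{"dp": [0,0.04,0],"turn": [0,0,0],"fingers": 1},{"dp": [0,0.04,0],"turn": [0,0,0],"fingers": 1}])

```text
clock: 10.28
eef_pos: [539.4, 204.5, 101.0]
tcp_rot: [-3.139, -0.002, 0.056]
contact_force: [-3.7, 6.2, 12.7]
opening: 0.29
grasp_force: 101.4
```

play_rows(rows=[{"dp": [-0.005,0.04,0],"turn": [0,0,0],"fingers": 1},{"dp": [-0.005,0.04,0],"turn": [0,0,0],"fingers": 1},{"dp": [-0.005,0.04,0],"turn": [0,0,0],"fingers": 1},{"dp": [-0.005,0.04,0],"turn": [0,0,0],"fingers": 1},{"dp": [-0.005,0.04,0],"turn": [0,0,0],"fingers": 1}])

```text
clock: 10.7
eef_pos: [539.6, 195.6, 101.0]
tcp_rot: [-3.14, -0.003, 0.057]
contact_force: [-0.8, 1.1, 11.2]
opening: 0.295
grasp_force: 101.3
```

play_rows(rows=[{"dp": [-0.002,0.04,0],"turn": [0,0,0],"fingers": 1},{"dp": [-0.002,0.04,0],"turn": [0,0,0],"fingers": 1},{"dp": [-0.002,0.04,0],"turn": [0,0,0],"fingers": 1},{"dp": [-0.002,0.04,0],"turn": [0,0,0],"fingers": 1},{"dp": [-0.002,0.04,0],"turn": [0,0,0],"fingers": 1}])

```text
clock: 11.12
eef_pos: [540.0, 188.1, 101.2]
tcp_rot: [-3.139, -0.004, 0.056]
contact_force: [-1.0, 6.4, 11.3]
opening: 0.29
grasp_force: 101.2
```

play_rows(rows=[{"dp": [-0.002,0.04,0.001],"turn": [0,0,0],"fingers": 1},{"dp": [-0.002,0.04,0.001],"turn": [0,0,0],"fingers": 1},{"dp": [-0.002,0.04,0],"turn": [0,0,0],"fingers": 1},{"dp": [-0.002,0.04,0],"turn": [0,0,0],"fingers": 1},{"dp": [-0.002,0.04,0],"turn": [0,0,0],"fingers": 1}])

```text
clock: 11.53
eef_pos: [540.3, 180.0, 101.2]
tcp_rot: [-3.14, -0.005, 0.057]
contact_force: [0.7, 1.7, 12.2]
opening: 0.293
grasp_force: 101.4
```

play_rows(rows=[{"dp": [-0.002,0.04,0],"turn": [0,0,0],"fingers": 1},{"dp": [-0.002,0.04,0],"turn": [0,0,0],"fingers": 1},{"dp": [-0.002,0.04,0],"turn": [0,0,0],"fingers": 1},{"dp": [-0.002,0.04,0],"turn": [0,0,0],"fingers": 1},{"dp": [-0.002,0.04,0],"turn": [0,0,0],"fingers": 1}])

```text
clock: 11.95
eef_pos: [540.6, 171.6, 101.2]
tcp_rot: [-3.14, -0.005, 0.057]
contact_force: [1.1, 1.2, 11.7]
opening: 0.294
grasp_force: 101.3
```

play_rows(rows=[{"dp": [-0.002,0.04,0],"turn": [0,0,0],"fingers": 1},{"dp": [-0.002,0.04,0],"turn": [0,0,0],"fingers": 1},{"dp": [-0.002,0.04,0],"turn": [0,0,0],"fingers": 1},{"dp": [-0.002,0.04,0],"turn": [0,0,0],"fingers": 1},{"dp": [-0.002,0.04,0],"turn": [0,0,0],"fingers": 1}])

```text
clock: 12.37
eef_pos: [540.9, 164.3, 101.3]
tcp_rot: [-3.139, -0.006, 0.056]
contact_force: [1.4, 3.3, 10.6]
opening: 0.29
grasp_force: 101.3
```

play_rows(rows=[{"dp": [0,0.04,0.002],"turn": [0,0,0],"fingers": 1},{"dp": [0,0.04,0.002],"turn": [0,0,0],"fingers": 1},{"dp": [0,0.04,0.001],"turn": [0,0,0],"fingers": 1},{"dp": [0,0.04,0],"turn": [0,0,0],"fingers": 1},{"dp": [0,0.04,0],"turn": [0,0,0],"fingers": 1}])

```text
clock: 12.78
eef_pos: [541.4, 155.6, 101.2]
tcp_rot: [-3.14, -0.006, 0.057]
contact_force: [0.7, 0.8, 13.1]
opening: 0.292
grasp_force: 101.5
```

play_rows(rows=[{"dp": [0,0.04,0],"turn": [0,0,0],"fingers": 1},{"dp": [0,0.04,0],"turn": [0,0,0],"fingers": 1},{"dp": [0,0.04,0],"turn": [0,0,0],"fingers": 1},{"dp": [0,0.04,0],"turn": [0,0,0],"fingers": 1},{"dp": [0,0.04,0],"turn": [0,0,0],"fingers": 1}])

```text
clock: 13.2
eef_pos: [541.8, 148.5, 101.3]
tcp_rot: [-3.139, -0.006, 0.056]
contact_force: [0.2, 4.9, 13.0]
opening: 0.294
grasp_force: 101.3
```

play_rows(rows=[{"dp": [0,0.04,0],"turn": [0,0,0],"fingers": 1},{"dp": [0,0.04,0],"turn": [0,0,0],"fingers": 1},{"dp": [0,0.04,0],"turn": [0,0,0],"fingers": 1},{"dp": [0,0.04,0],"turn": [0,0,0],"fingers": 1},{"dp": [0,0.04,0],"turn": [0,0,0],"fingers": 1}])

```text
clock: 13.62
eef_pos: [542.3, 139.6, 101.2]
tcp_rot: [-3.14, -0.006, 0.057]
contact_force: [1.2, 1.2, 12.9]
opening: 0.294
grasp_force: 101.6
```

play_rows(rows=[{"dp": [0,0.04,0],"turn": [0,0,0],"fingers": 1},{"dp": [0,0.04,0],"turn": [0,0,0],"fingers": 1},{"dp": [0,0.04,0],"turn": [0,0,0],"fingers": 1},{"dp": [0,0.04,0],"turn": [0,0,0],"fingers": 1},{"dp": [0,0.03,0],"turn": [0,0,0],"fingers": 1}])

```text
clock: 14.03
eef_pos: [542.7, 131.9, 101.2]
tcp_rot: [-3.141, -0.006, 0.057]
contact_force: [0.8, 1.4, 13.1]
opening: 0.295
grasp_force: 101.6
```

play_rows(rows=[{"dp": [0,0.04,0],"turn": [0,0,0],"fingers": 1},{"dp": [0,0.03,0],"turn": [0,0,0],"fingers": 1},{"dp": [0,0,0],"turn": [0,0,0],"fingers": 1}])

```text
clock: 14.28
eef_pos: [542.9, 128.9, 101.2]
tcp_rot: [-3.141, -0.006, 0.057]
contact_force: [1.2, 0.1, 13.7]
opening: 0.295
grasp_force: 101.6
```

play_rows(rows=[{"dp": [0,0,-0.2],"turn": [0,0,0],"fingers": 1},{"dp": [0,0,-0.5],"turn": [0,0,0],"fingers": 1},{"dp": [0,0,-0.8],"turn": [0,0,0],"fingers": 1},{"dp": [0,0,-0.8],"turn": [0,0,0],"fingers": 1},{"dp": [0,0,-0.4],"turn": [0,0,0],"fingers": 1}])

```text
clock: 14.7
eef_pos: [541.0, 128.7, 210.4]
tcp_rot: [-3.141, -0.002, 0.057]
contact_force: [1.4, 0.6, -3.6]
opening: 0.29
grasp_force: 99.4
```

play_rows(rows=[{"dp": [0,-0.5,0],"turn": [0,0,0],"fingers": 1},{"dp": [0,-0.9,0],"turn": [0,0,0],"fingers": 1},{"dp": [0,-0.8,0],"turn": [0,0,0],"fingers": 1},{"dp": [0,-0.5,0],"turn": [0,0,0],"fingers": 1},{"dp": [0,-0.2,0],"turn": [0,0,0],"fingers": 1}])

```text
clock: 15.12
eef_pos: [532.8, 246.8, 206.8]
tcp_rot: [-3.141, 0.001, 0.058]
contact_force: [-0.8, -0.4, -4.3]
opening: 0.293
grasp_force: 99.4
```

play_rows(rows=[{"dp": [0,0,0],"turn": [0,0,0],"fingers": 1},{"dp": [0,0,0],"turn": [0,0,0],"fingers": 1},{"dp": [0,0,0],"turn": [0,0,0],"fingers": 1},{"dp": [0,0,0],"turn": [0,0,0],"fingers": 1}])

```text
clock: 15.45
eef_pos: [533.6, 243.1, 207.2]
tcp_rot: [3.141, 0.001, 0.056]
contact_force: [-0.2, 0.1, -4.8]
opening: 0.291
grasp_force: 99.4
```

Run:
```python
from h import *
f=save('wrist','w3',crop=(180,100,420,280),scale=3.3);print(r.sense()['eef_pos'])
g=dict(np.load('pics/w3.npz'))
```

```text
[533.7236026  243.19302496 207.32789634]
```

View pics/w3.png

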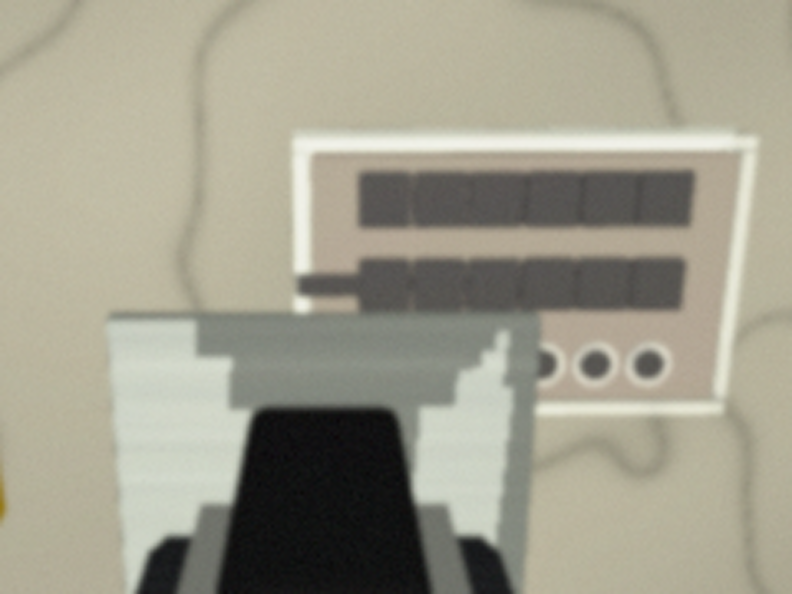

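The strip's six caps now look like the seated neighbour (middle strip at crop (360,285)–(685,283)). Wheel height stayed smooth at a steady 16–17 N to the far edge. I'll return the roller now.

play_rows(rows=[{"dp": [0,0,0],"turn": [0,0,0.4],"fingers": 1},{"dp": [0.06,0.5,0],"turn": [0,0,0],"fingers": 1},{"dp": [0.06,0.9,0],"turn": [0,0,0],"fingers": 1},{"dp": [0.06,0.9,0],"turn": [0,0,0],"fingers": 1},{"dp": [0.06,0.9,0],"turn": [0,0,0],"fingers": 1}])

```text
clock: 15.92
eef_pos: [545.0, 114.6, 207.5]
tcp_rot: [3.141, -0.0, 0.015]
contact_force: [1.0, -0.9, -3.2]
opening: 0.285
grasp_force: 99.6
```

play_rows(rows=[{"dp": [0.06,0.9,0],"turn": [0,0,0],"fingers": 1},{"dp": [0.06,0.9,0],"turn": [0,0,0],"fingers": 1},{"dp": [0.06,0.9,0],"turn": [0,0,0],"fingers": 1},{"dp": [0.06,0.9,0],"turn": [0,0,0],"fingers": 1},{"dp": [0.06,0.9,0],"turn": [0,0,0],"fingers": 1}])

```text
clock: 16.33
eef_pos: [559.4, -65.9, 207.7]
tcp_rot: [3.141, -0.0, 0.014]
contact_force: [0.4, 0.2, -4.6]
opening: 0.294
grasp_force: 99.6
```

play_rows(rows=[{"dp": [0.06,0.9,0],"turn": [0,0,0],"fingers": 1},{"dp": [0.06,0.9,0],"turn": [0,0,0],"fingers": 1},{"dp": [0.06,0.5,0],"turn": [0,0,0],"fingers": 1},{"dp": [0,0.18,0],"turn": [0,0,0],"fingers": 1},{"dp": [0,0,0],"turn": [0,0,0],"fingers": 1}])

```text
clock: 16.75
eef_pos: [568.0, -164.6, 207.3]
tcp_rot: [3.141, 0.0, 0.012]
contact_force: [-0.3, 0.4, -4.2]
opening: 0.292
grasp_force: 99.8
```

play_rows(rows=[{"dp": [0,0,0],"turn": [0,0,0],"fingers": 1},{"dp": [0,0,0],"turn": [0,0,0],"fingers": 1},{"dp": [0,0,0],"turn": [0,0,0],"fingers": 1},{"dp": [0,0,0],"turn": [0,0,0],"fingers": 1},{"dp": [0,0,0],"turn": [0,0,0],"fingers": 1}])

```text
clock: 17.17
eef_pos: [568.5, -161.5, 207.5]
tcp_rot: [-3.142, -0.0, 0.016]
contact_force: [0.4, 0.7, -3.6]
opening: 0.291
grasp_force: 99.8
```

Run:
```python
from h import *
f=save('wrist','w4',crop=(160,80,400,260),scale=3.3);s=r.sense();print(s['eef_pos'],s['tcp_rot'])
```

```text
[ 568.5414492  -161.63057904  207.46731195] [-3.14156641e+00 -2.77797874e-05  1.58063364e-02]
```

View pics/w4.png

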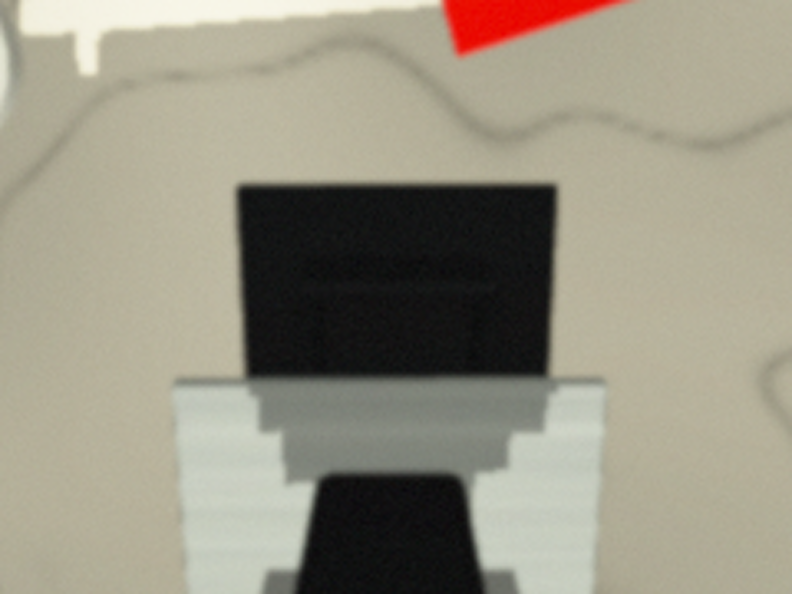

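The roller hangs upright and level over the holster; the foot's far edge is at crop (238,185)–(556,185). I only need to correct y by 2 mm, then lower.

play_rows(rows=[{"dp": [0,0.055,0.3],"turn": [0,0,0],"fingers": 1},{"dp": [0,0,0.5],"turn": [0,0,0],"fingers": 1},{"dp": [0,0,0.5],"turn": [0,0,0],"fingers": 1},{"dp": [0,0,0.3],"turn": [0,0,0],"fingers": 1},{"dp": [0,0,0.1],"turn": [0,0,0],"fingers": 1}])

```text
clock: 17.63
eef_pos: [566.9, -164.1, 136.6]
tcp_rot: [-3.14, 0.004, 0.015]
contact_force: [0.0, -0.8, -4.7]
opening: 0.292
grasp_force: 99.9
```

play_rows(rows=[{"dp": [0,0,0],"turn": [0,0,0],"fingers": 1},{"dp": [0,0,0],"turn": [0,0,0],"fingers": 1},{"dp": [0,0,0],"turn": [0,0,0],"fingers": 1},{"dp": [0,0,0],"turn": [0,0,0],"fingers": 1},{"dp": [0,0,0],"turn": [0,0,0],"fingers": 1}])

```text
clock: 18.05
eef_pos: [569.0, -164.7, 140.3]
tcp_rot: [3.141, -0.001, 0.015]
contact_force: [-0.5, 0.1, -3.8]
opening: 0.296
grasp_force: 99.9
```

play_rows(rows=[{"dp": [-0.01,-0.02,0.1],"turn": [0,0,0],"fingers": 1},{"dp": [0,0,0.1],"turn": [0,0,0],"fingers": 1},{"dp": [0,0,0.1],"turn": [0,0,0],"fingers": 1},{"dp": [0,0,0.1],"turn": [0,0,0],"fingers": 1},{"dp": [0,0,0.1],"turn": [0,0,0],"fingers": 1}])

```text
clock: 18.47
eef_pos: [567.9, -163.7, 118.8]
tcp_rot: [-3.141, 0.0, 0.015]
contact_force: [-0.1, -0.1, -4.9]
opening: 0.291
grasp_force: 99.9
```

Going in freely (bottom 8 mm inside the rim).

play_rows(rows=[{"dp": [0,0,0.15],"turn": [0,0,0],"fingers": 1},{"dp": [0,0,0.2],"turn": [0,0,0],"fingers": 1},{"dp": [0,0,0.2],"turn": [0,0,0],"fingers": 1},{"dp": [0,0,0.15],"turn": [0,0,0],"fingers": 1},{"dp": [0,0,0.1],"turn": [0,0,0],"fingers": 1}])

```text
clock: 18.88
eef_pos: [567.6, -163.6, 86.1]
tcp_rot: [-3.141, 0.001, 0.015]
contact_force: [0.5, 1.0, -3.8]
opening: 0.29
grasp_force: 99.9
```

play_rows(rows=[{"dp": [0,0,0.05],"turn": [0,0,0],"fingers": 1},{"dp": [0,0,0.03],"turn": [0,0,0],"fingers": 1},{"dp": [0,0,0],"turn": [0,0,0],"fingers": 1}])

```text
clock: 19.13
eef_pos: [568.1, -163.8, 84.1]
tcp_rot: [-3.142, 0.0, 0.015]
contact_force: [-0.5, 0.5, -4.2]
opening: 0.289
grasp_force: 99.9
```

play_rows(rows=[{"dp": [0,0,0.04],"turn": [0,0,0],"fingers": 1},{"dp": [0,0,0.04],"turn": [0,0,0],"fingers": 1},{"dp": [0,0,0.03],"turn": [0,0,0],"fingers": 1},{"dp": [0,0,0],"turn": [0,0,0],"fingers": 1}])

```text
clock: 19.47
eef_pos: [568.0, -163.8, 79.7]
tcp_rot: [-3.142, 0.0, 0.015]
contact_force: [-0.2, -0.5, -4.1]
opening: 0.287
grasp_force: 99.9
```

play_rows(rows=[{"dp": [0,0,0.02],"turn": [0,0,0],"fingers": 1},{"dp": [0,0,0.015],"turn": [0,0,0],"fingers": 1},{"dp": [0,0,0],"turn": [0,0,0],"fingers": 1}])

```text
clock: 19.72
eef_pos: [568.2, -163.8, 78.6]
tcp_rot: [3.142, -0.0, 0.015]
contact_force: [-0.4, -0.4, -2.3]
opening: 0.29
grasp_force: 100.3
```

play_rows(rows=[{"dp": [0,0,0.01],"turn": [0,0,0],"fingers": 0.6},{"dp": [0,0,0],"turn": [0,0,0],"fingers": 0.4},{"dp": [0,0,0],"turn": [0,0,0],"fingers": 0},{"dp": [0,0,0],"turn": [0,0,0],"fingers": 0},{"dp": [0,0,0],"turn": [0,0,0],"fingers": 0}])

```text
clock: 20.13
eef_pos: [568.3, -163.8, 78.2]
tcp_rot: [3.141, -0.0, 0.015]
contact_force: [0.6, -0.3, -0.8]
opening: 0.941
grasp_force: 0.0
```

play_rows(rows=[{"dp": [0,0,0],"turn": [0,0,0],"fingers": 0},{"dp": [0,0,0],"turn": [0,0,0],"fingers": 0},{"dp": [0,0,0],"turn": [0,0,0],"fingers": 0},{"dp": [0,0,0],"turn": [0,0,0],"fingers": 0},{"dp": [0,0,0],"turn": [0,0,0],"fingers": 0}])

```text
clock: 20.55
eef_pos: [568.1, -163.8, 78.0]
tcp_rot: [-3.142, 0.0, 0.015]
contact_force: [-0.7, 1.1, 0.2]
opening: 1.002
grasp_force: 0.0
```

play_rows(rows=[{"dp": [0,0,-0.2],"turn": [0,0,0],"fingers": 0},{"dp": [0,0,-0.6],"turn": [0,0,0],"fingers": 0},{"dp": [0,0,-0.9],"turn": [0,0,0],"fingers": 0},{"dp": [0,0,-0.9],"turn": [0,0,0],"fingers": 0},{"dp": [0,0,-0.9],"turn": [0,0,0],"fingers": 0}])

```text
clock: 20.97
eef_pos: [567.7, -163.7, 220.0]
tcp_rot: [-3.141, 0.0, 0.015]
contact_force: [0.1, 0.1, 0.4]
opening: 0.995
grasp_force: 0.0
```

play_rows(rows=[{"dp": [0,0,-0.4],"turn": [0,0,0],"fingers": 0},{"dp": [0,0,0],"turn": [0,0,0],"fingers": 0},{"dp": [0,0,0],"turn": [0,0,0],"fingers": 0},{"dp": [0,0,0],"turn": [0,0,0],"fingers": 0},{"dp": [0,0,0],"turn": [0,0,0],"fingers": 0}])

```text
clock: 21.38
eef_pos: [567.2, -163.5, 232.6]
tcp_rot: [-3.141, 0.002, 0.015]
contact_force: [0.6, 0.5, -0.5]
opening: 1.002
grasp_force: 0.0
```

Run:
```python
from h import *
f=save('wrist','w5',scale=1.4)
```

```text
(no output)
```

View pics/w5.png

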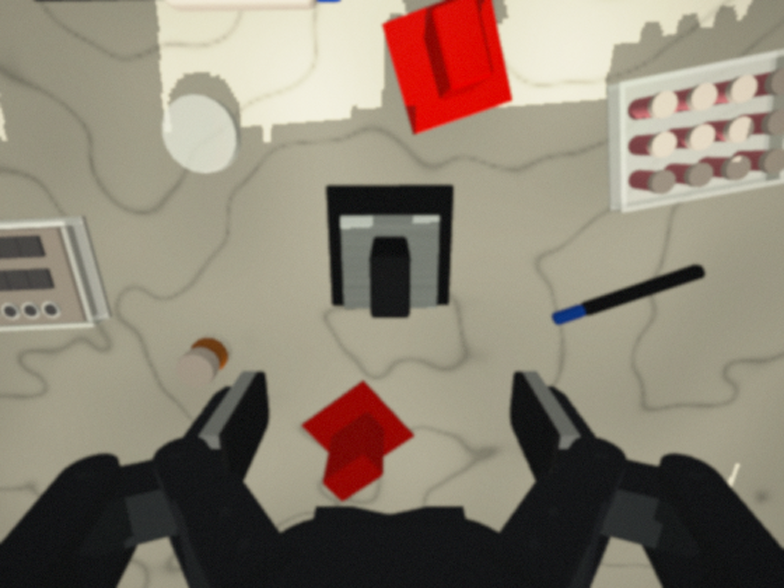

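The roller sits in the holster as it did at the start, with its grip at (390,285) and its flange flush. Nothing else in view has moved, so I'm handing in.

```bash
python3 -c "
from rig import r
print(r.sign_off())"
```

```text
the job is handed in; nothing more can be done
None
```

I rolled the strip from the tab end to the far end at about 15–18 N and handed the job in at about 21.5 s; no verdict came back. The height and force readings point to all six caps being home, and the last picture shows the roller upright and released in its holster with nothing in view moved.

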